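# Hang the drain plate in the dip pot with its twist-lock cover

### The arm

A 6-joint arm with a two-finger parallel gripper is mounted at the origin on a cart in front of the work surface, level with it; the furniture and walls round the work are solid. World frame = base frame: x ahead of the robot, y to its left, z up, the work surface at z = 0. Lengths are in m, angles in rad, forces in N, time in s.
With the tool pointing down it reaches from about 0.4 to 0.825 m from the base axis. Payload 7 kg.
Tool frame: the origin (TCP) lies at the very end of the fingers, on their centre line; the grasp point (between the pads) lies 19 mm behind it; x points along the fingers, y is the direction in which the jaws open and shut, and the axes are right-handed (so a half turn about x gives the same grasp; the last joint's range is limited). The gripper opens to 88 mm and grips with 3 to 60 N. Pads are 19 mm wide; open, the fingers measure 130 mm over their backs; the gripper's body (78 mm by 193 mm) begins 47 mm behind the grasp point.
Start: joints at [0.288, 0.359, 0.012, 0, -1.224, -0.288], TCP at [0.675, -0, 0.227] pointing down, gripper open.
Joint ranges: [-3.07, 3.07], [-1.43, 2.12], [-1.02, 1.25], [-3.03, 1.67], [-3.05, -0], [-3.03, 3.03]. Speed limits (rad/s): [2.39, 2.39, 3.01, 3.14, 3.14, 3.14].

### API

Orientations are given as [roll, pitch, yaw] about the fixed x, y, z axes, in that order (R = Rz(yaw) Ry(pitch) Rx(roll)).
In Python, from station import arm gives the robot as it stands.
- The arm moves only by the shell command python3 -m inch 'ROWS' [OPENING] [FORCE]. ROWS is text: rows parted by semicolons, each of 6 numbers parted by spaces: the shift along the world's x, y, z in units of 30 mm (1.0 is 30 mm), then the turn, a rotation vector about the world's x, y, z in units of 5 degrees (1.0 is 5 degrees). In form: dx dy dz wx wy wz; .... A call has 1 to 12 rows; each row shifts and turns the commanded pose from where the row before left it; what a row does not reach is not made up. A row lasts 1/8 s, in which the tool goes at most 62.5 mm and 10.7 degrees, less where a joint would pass 70% of its speed; a pose out of reach is approached as far as the arm can. A call is refused whole if a number of a shift passes 1 or a number of a turn 1, either way. A call with a gripper value outside its range is refused whole. OPENING is the opening, from 0 (shut) to 1 (fully open), set as the call begins (- or left out, the last holds). The fingers move at their own pace and stop on an object; FORCE is the grip in N (left out, the last holds). Time passes only in rows, so rows that do not move let the fingers close. It gives the time, the measured TCP pose, the force and the opening at its end, in the units of the state.
- arm.get_state(): the state, without advancing time (a new reading comes with each control period).
- arm.grab_frame(name): name is "scene" or "side" or "wrist"; returns a dict with "frame" (384x512x3 uint8, red, green, blue), "range_z" (384x512 float32, m along the optical axis (not along the pixel's ray), 0 where there is no reading), "mtx" (3x3 intrinsics, pixels), "pose" (4x4, takes a point from camera to world coordinates). Camera axes: x right, y up, looking along -z (the intrinsics and any distortion apply to the point x, -y, -z); pixel columns grow to the right and rows downward; lengths in m; the calibration is good to about 2 mm. A picture is of the moment at which its call begins.
- arm.job_done(): hands the job in, once; it reports no verdict.
Trained networks look in a picture, given as the dict that the camera call returned (one of the last four; its "shot" number tells which), for a name from the list of things; names that differ only in an ending like _2 or _b are one class to them, and where a whole thing is asked for, a point or a joint stands for the part that bears it (a point fixed in the world has none). Each returns a list of dicts, best first, with "confidence" (0 to 1); they miss things now and then, are a little off and sometimes report something else, mostly with a low value. They report only what shows in the picture. A call takes as long as a camera call. They do not tell look-alikes from the thing itself.
- arm.search_frame(picture, target): "extent" ([centre column, centre row, width, height] as shares, 0 to 1, of the picture: columns of its width, rows of its height, round what is visible of it).
- arm.masks_of(picture, target): "mask" (384x512 bool, what is visible of it) and "extent" ([centre column, centre row, width, height] as shares, 0 to 1, of the picture: columns of its width, rows of its height, round what is visible of it).
- arm.place_of(picture, target): "position" ([column, row] as shares, 0 to 1, of the picture: columns of its width, rows of its height: a listed point, or the origin of a listed thing).
The state is a dict: "t": time; "q": joint angles; "qd": joint speeds; "joint_efforts": joint torques, N m; "eef_pos": TCP position; "ee_rot": TCP orientation; "force": force on the tool from outside, world axes, zero at the start; "moment": the same for the moment, N m; "width": finger opening in m.
Only numpy, scipy, OpenCV 4.12 (cv2) and the standard library are available. Lean on these libraries where they do the work, as an engineer would, in place of code of your own. Each camera call takes 0.05 s, during which the arm holds its last target. There are 200 camera calls.

### The job

The cover and the drain plate of the bench dip pot stand on the counter hooked together: carry the pair over by the cover's grip, keeping it level, and lower it onto the pot so that the plate's two ears drop into the two notches of the rim. Then twist the cover clockwise (seen from above) to unhook it, and lift the cover alone, leaving the plate undisturbed in its notches. Finish while holding the cover: keep it gripped, level and still, over the pot, about a hand's breadth above the plate, so that the bearings can be laid on the plate; leave the bearings and the grease tin where they are.

Things in the scene. Friction and masses are not known exactly. Their poses are not given: they have to be found in the camera images.
- dip_pot: the dip pot: round grey metal pot, open at the top, bolted to the counter by three small foot lugs (reach 87 mm from its axis); it does not move. Origin at the centre of its underside, z up. 75 mm high, 109 mm outside, 99 mm inside diameter. The rim has two notches facing each other, at the pot's +y and -y. Half a turn makes no difference
- notch (a point): middle of the floor of the pot's +y notch, 52 mm from the axis, 65 mm above the counter (the other faces it across the pot). A notch is 10 mm deep, 19 mm wide at the floor, flaring to 27 mm at the rim
- drain_plate: the inner lid: round slotted steel plate, 92 mm diameter, 4 mm thick, 0.24 to 0.39 kg. Origin at the centre of its underside, z up. Two flat ears, 12 mm wide, 4 mm thick, stand out along its +y and -y to 72 mm from the centre, 13 mm past the cover's edge. In place, its underside rests on the notch floors; play 3.5 mm in the pot's mouth and beside the ears. Half a turn makes no difference
- t_bar (a point): centre of the T-bar on the post in the middle of the plate, 23.5 mm above the plate's origin: a round bar, 9 mm thick, 54 mm long, along the plate's x. It stands out above the cover through the cover's slot and lies across that slot while the lids are hooked
- cover: the outer lid: round grey metal cover, 118 mm diameter, 3 mm thick, 0.3 kg, lying on the plate. Origin at the centre of its underside, 9 mm above the plate's at the start, z up; hooked, its yaw is the plate's (to 2 degrees). Lifted, it rises 7 mm and then takes the plate along by the T-bar, which small beads 3 mm high keep from turning (play 2 mm, 2 degrees)
- cover_slot (a point): centre of the slot (14 x 60 mm) in the cover's top. On the pot's rim the cover lies 10 mm above the plate's origin, T-bar clear of the beads. Turned 60 degrees clockwise from above (yaw falling) against the plate, which the notches hold, the slot lies along the T-bar (5 degrees either way) and the cover lifts off; stop pins meet the bar 3 degrees beyond
- cover_grip (a point): middle of the black grip of the cover's bridge handle, 49 mm above the cover's origin, 58 mm above the counter at the start. The grip is 12 mm thick (cover's x), 66 mm long (cover's y, so along the plate's ears at the start), 16 mm high; below it 35 mm are free above the cover, of which the T-bar takes up to 17 mm. Axes as the cover's
- bearing_a: ball bearing, 52 mm diameter, 15 mm high, lying flat on the counter near the work; leave it there. Origin at the centre of its underside
- bearing_b: ball bearing, 40 mm diameter, 12 mm high, lying flat on the counter near the work; leave it there. Origin at the centre of its underside
- grease_tin: closed round grease tin, 68 mm diameter, 48 mm high, standing behind the work; leave it there. Origin at the centre of its underside
Things that resemble listed ones, but are neither listed nor needed, are in the scene too. What is shaped like the cover but green or red is not meant.

How it is judged:
On the way, in this order (a step that is already met when the one before it is completed fails the run):
1. the cover and the drain plate are off the counter together, hooked (height (world z) of drain_plate above 0.03 m and z of cover in the frame of drain_plate below 0.025 m and contact force between the fingers and cover above 0.5 N), for 0.2 s.
2. the plate hangs in the pot's notches with the cover still on it and held (z of drain_plate in the frame of dip_pot below 0.068 m and horizontal distance between drain_plate and dip_pot below 0.008 m and angle between the y axis of drain_plate and the y axis of dip_pot, either way round below 0.14 rad and z of cover in the frame of drain_plate below 0.025 m and contact force between the fingers and cover above 0.5 N), for 0.1 s.
At the end, for the whole second after the job is handed in: The plate rests level in the pot, ears in the notches (within 8 mm and 8 degrees, underside at most 3 mm off the notch floor). The cover is gripped, still, level within 11 degrees, 60 to 200 mm above the plate, within 50 mm of the pot's axis, and touches neither plate nor pot (z of drain_plate in the frame of dip_pot between 0.06 and 0.068 m and horizontal distance between drain_plate and dip_pot below 0.008 m and angle between the y axis of drain_plate and the y axis of dip_pot, either way round below 0.14 rad and angle between drain_plate's own z axis and vertical below 0.06 rad and linear speed of drain_plate below 0.02 m/s and z of cover in the frame of drain_plate between 0.06 and 0.2 m and horizontal distance between cover and dip_pot below 0.05 m and angle between cover's own z axis and vertical below 0.2 rad and linear speed of cover below 0.03 m/s and contact force between the fingers and cover above 0.5 N and contact force between cover and drain_plate below 0.1 N and contact force between cover and dip_pot below 0.1 N); the arm keeps its last pose, push and grip.
It fails at once if the drain plate is tipped by more than 20 degrees (angle between drain_plate's own z axis and vertical above 0.35 rad).
It fails at once if the twisted cover lifts the drain plate out of the notches again (angle between the x axis of drain_plate and the x axis of cover, either way round above 0.3 rad and z of drain_plate in the frame of dip_pot above 0.08 m and z of cover in the frame of drain_plate below 0.025 m and horizontal distance between drain_plate and dip_pot below 0.03 m).
It fails at once if a bearing or the grease tin is pushed more than 25 mm from its place (distance of any of bearing_a, bearing_b, grease_tin from where it was at the start of the episode above 0.025 m).
It also fails if it takes over 48 s, if anything falls off the work surface, if the arm or the gripper's body presses on something with over 40 N, if the wrist force passes 120 N, or if a joint passes its speed limit or range.

## Working session

There is one attempt and no reset: what is moved stays moved. The work goes in short steps, Python scripts to look and compute and a shell command to move; the robot and the scene stay as the last step left them, time stands still between calls to the robot, and variables do not carry over. Pictures are saved under pics/ and viewed, about 8 in all and at most 12, crops included, and the job is handed in when it is done.

```bash
mkdir -p pics; ls
cat > h.py <<'E'
import numpy as np, cv2
from station import arm
def world(p,u,v,z=None):
    """pixel -> world, by range or on plane z"""
    K=p["mtx"];T=p["pose"]
    d=np.array([(u-K[0,2])/K[0,0],-(v-K[1,2])/K[1,1],-1.])
    if z is None: return T[:3,:3]@(d*p["range_z"][int(v),int(u)])+T[:3,3]
    r=T[:3,:3]@d; return T[:3,3]+r*(z-T[2,3])/r[2]
def cloud(p):
    K=p["mtx"];T=p["pose"];v,u=np.mgrid[:384,:512]
    d=np.stack([(u-K[0,2])/K[0,0],-(v-K[1,2])/K[1,1],-np.ones(u.shape)],-1)*p["range_z"][...,None]
    return d@T[:3,:3].T+T[:3,3]
def pix(p,X):
    T=p["pose"];c=T[:3,:3].T@(np.asarray(X)-T[:3,3]);K=p["mtx"]
    return K[0,0]*c[0]/-c[2]+K[0,2],K[1,1]*-c[1]/-c[2]+K[1,2]
def save(name,im,s=1):
    cv2.imwrite("pics/"+name,cv2.resize(im[...,::-1],None,fx=s,fy=s,interpolation=cv2.INTER_CUBIC))
E
python3 - <<'E'
from h import *
ps=[arm.grab_frame(n) for n in("scene","side","wrist")]
save("a.png",np.vstack([np.hstack([ps[0]["frame"],ps[1]["frame"]]),np.hstack([ps[2]["frame"],ps[2]["frame"]*0])]),0.78)
for p in ps:
  print("cam",p["pose"][:3,3].round(3))
  for n in("dip_pot","notch","drain_plate","t_bar","cover","cover_grip","bearing_a","grease_tin"):
    r=arm.place_of(p,n)
    for k in r[:4]:
      u,v=k["position"][0]*512,k["position"][1]*384
      if 0<=u<512 and 0<=v<384: print(n,round(k["confidence"],2),int(u),int(v),world(p,u,v).round(3))
print(arm.get_state())
E
```

```text
pics
cam [-0.13  -0.403  0.748]
dip_pot 0.94 212 190 [0.519 0.056 0.037]
notch 0.9 197 166 [0.572 0.137 0.067]
notch 0.16 299 199 [ 0.613 -0.186  0.014]
drain_plate 0.7 298 200 [ 0.619 -0.182  0.003]
drain_plate 0.28 217 237 [ 0.394 -0.028 -0.001]
t_bar 0.5 298 198 [ 0.615 -0.185  0.012]
cover 0.78 384 275 [ 0.453 -0.467 -0.001]
cover 0.77 354 230 [ 0.573 -0.366 -0.001]
cover 0.72 299 204 [ 0.592 -0.194  0.014]
cover 0.67 308 266 [ 0.403 -0.288  0.001]
cover_grip 0.98 315 253 [ 0.407 -0.301  0.056]
cover_grip 0.73 388 260 [ 0.458 -0.464  0.056]
cover_grip 0.65 301 190 [ 0.596 -0.195  0.066]
cover_grip 0.57 355 216 [ 0.571 -0.36   0.053]
bearing_a 0.75 246 251 [ 0.375 -0.126  0.009]
bearing_a 0.63 217 238 [ 0.378 -0.038  0.013]
bearing_a 0.54 198 163 [ 0.657  0.196 -0.002]
grease_tin 0.59 169 158 [0.62  0.289 0.015]
cam [ 0.207 -1.254  0.833]
notch 0.9 239 160 [0.586 0.134 0.056]
drain_plate 0.57 278 224 [ 0.605 -0.205  0.012]
t_bar 0.41 275 220 [ 0.599 -0.2    0.024]
cover 0.75 287 265 [ 0.555 -0.406  0.036]
cover 0.75 220 263 [ 0.403 -0.307  0.002]
cover 0.61 257 301 [ 0.457 -0.468 
[... 622 characters left out ...]
in 0.36 329 221 [0.566 0.089 0.005]
{'t': 1.35, 'q': array([ 2.88138901e-01,  3.58573637e-01,  1.19254012e-02, -4.73994592e-05,
       -1.22412114e+00, -2.88083547e-01]), 'qd': array([ 6.80853728e-05, -2.23701168e-03,  2.37906576e-04, -1.25441450e-03,
        3.58682482e-04, -4.33810651e-04]), 'joint_efforts': array([ 3.50915754e-03, -5.82391548e+01,  2.93297088e+01,  7.00255573e+00,
        1.25903983e-02,  5.84909162e-05]), 'eef_pos': array([6.74974858e-01, 2.43444421e-05, 2.26580830e-01]), 'ee_rot': array([-0.25564267,  1.57074423,  1.31519291]), 'force': array([ 0.33839929, -0.49185575,  0.05326477]), 'moment': array([-0.01327609, -0.01086489,  0.0337974 ]), 'width': 0.08780069815984556}
```

View pics/a.png

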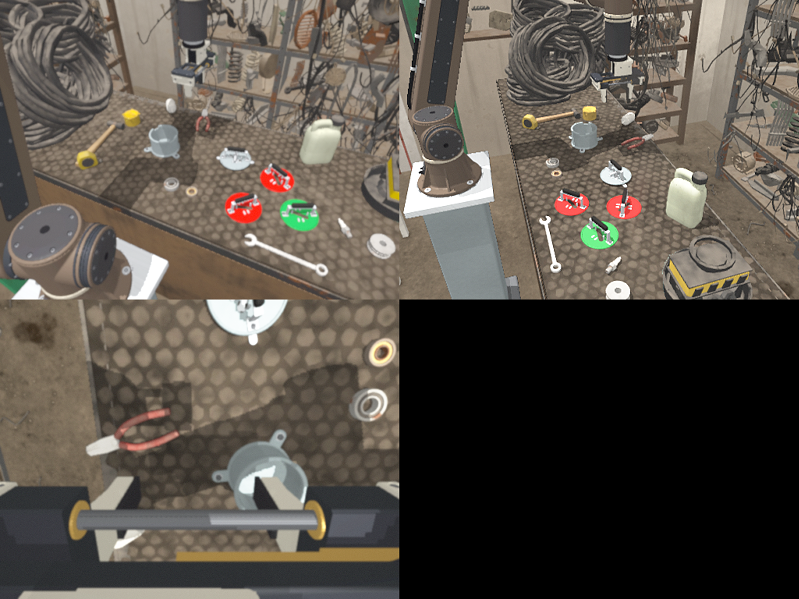

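Candidates for the cover, by scene-camera pixel: grey (299,204), red (308,266), red (354,230) and green (384,275). The grey one is the right one, at about (0.60, -0.195). The pot is near (0.57, 0.09), so I'll look at that first.

```bash
python3 -m inch '-0.8 0.8 0 0 0 0;-0.8 0.8 0 0 0 0;-0.8 0.8 0 0 0 0;-0.8 0.8 0 0 0 0;0 0.6 0 0 0 0;0 0 0 0 0 0;0 0 0 0 0 0'
python3 - <<'E'
from h import *
from scipy.spatial.transform import Rotation as R
s=arm.get_state();print(R.from_euler("xyz",s["ee_rot"]).as_matrix().round(3))
p=arm.grab_frame("wrist");print(p["pose"].round(3),p["mtx"].round(1))
np.savez("pot.npz",**{k:p[k] for k in("frame","range_z","mtx","pose")})
save("b.png",p["frame"],1.5)
for n in("dip_pot","notch","grease_tin"):
  for k in arm.place_of(p,n)[:3]:
    u,v=k["position"][0]*512,k["position"][1]*384
    if 0<=u<512 and 0<=v<384: print(n,round(k["confidence"],2),int(u),int(v),world(p,u,v,.065 if n=="notch" else 0).round(4))
C=cloud(p)
m=(abs(C[...,2]-.075)<.004)&(np.hypot(C[...,0]-.57,C[...,1]-.09)<.09)
P=C[m];print(len(P),P[:,2].mean())
from scipy.optimize import least_squares
f=lambda q:np.hypot(P[:,0]-q[0],P[:,1]-q[1])-.052
r=least_squares(f,[.57,.09],loss="soft_l1",f_scale=.002);print(r.x,np.abs(r.fun).mean())
a=np.degrees(np.arctan2(P[:,1]-r.x[1],P[:,0]-r.x[0]))
print(np.histogram(a,72,(-180,180))[0])
E
```

```text
t: 2.22
eef_pos: [0.5794, 0.1138, 0.2264]
ee_rot: [2.451, 1.57, -2.262]
force: [-0.4, 0.4, 0.7]
width: 0.0877
[[-0. -1. -0.]
 [-0. -0.  1.]
 [-1.  0. -0.]]
[[-1.    -0.001 -0.001  0.58 ]
 [ 0.001 -0.95  -0.311  0.03 ]
 [-0.001 -0.311  0.95   0.384]
 [ 0.     0.     0.     1.   ]] [[291.    0.  252.3]
 [  0.  291.  188.8]
 [  0.    0.    1. ]]
dip_pot 0.8 268 144 [0.5583 0.0937 0.    ]
dip_pot 0.46 408 36 [ 0.3948 -0.0339  0.    ]
notch 0.75 252 188 [0.5803 0.1341 0.065 ]
grease_tin 0.85 209 285 [0.6471 0.3146 0.    ]
1667 0.07367265301389984
[0.5613974  0.08864945] 0.0017542909930228694
[24 26 30 29 29 29 30 29 29 31 19  0  0  0  0  1 30 31 32 33 32 32 31 31
 33 29 32 29 28 30 29 29 26 29 29 27 27 24 26 27 23 25 27 24 24 24 13  0
  0  0  0  1 22 21 20 26 24 25 25 25 23 23 27 26 25 26 25 25 25 25 27 29]
```

View pics/b.png

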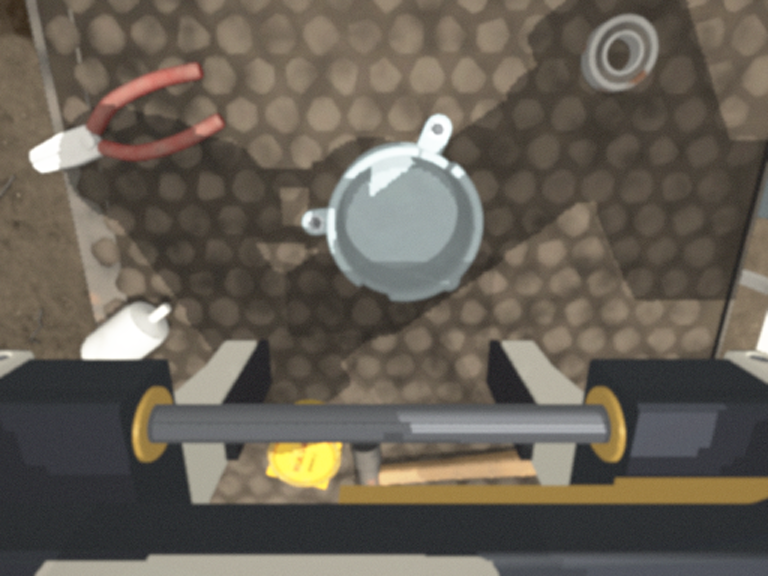

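The pot's centre is at (0.5614, 0.0886) and the notch axis runs at 66.4° from world x (rim-gap midpoints). In the picture the pot is at (405,220), with the notches at upper right and lower left. Next I'll look at the grey cover.

```bash
python3 -m inch '0.1 -1 0 0 0 0;0.1 -1 0 0 0 0;0.1 -1 0 0 0 0;0.1 -1 0 0 0 0;0.1 -1 0 0 0 0;0.1 -1 0 0 0 0;0 -1 0 0 0 0;0 -1 0 0 0 0;0 -1 0 0 0 0;0 0 0 0 0 0;0 0 0 0 0 0'
python3 - <<'E'
from h import *
p=arm.grab_frame("wrist")
save("c.png",p["frame"],1.5)
for n in("cover","cover_grip","cover_slot","drain_plate","t_bar"):
  for k in arm.place_of(p,n)[:3]:
    u,v=k["position"][0]*512,k["position"][1]*384
    if 0<=u<512 and 0<=v<384: print(n,round(k["confidence"],2),int(u),int(v),world(p,u,v,{"cover":.009,"cover_grip":.058,"cover_slot":.012,"drain_plate":0,"t_bar":.0235}[n]).round(4))
C=cloud(p)
near=np.hypot(C[...,0]-.60,C[...,1]+.195)<.09
m=near&(C[...,2]>.052)&(C[...,2]<.08)
P=C[m];print("grip",len(P),P.mean(0).round(4),P.max(0).round(3))
(c,sz,a)=cv2.minAreaRect((P[:,:2]*1000).astype(np.float32));print(c,sz,a)
v=np.linalg.svd(P[:,:2]-P[:,:2].mean(0),full_matrices=False)[2][0];print("grip axis deg",np.degrees(np.arctan2(v[1],v[0])))
m=near&(C[...,2]>.006)&(C[...,2]<.018);P=C[m]
print("cover",len(P),P[:,2].mean());print(cv2.minEnclosingCircle((P[:,:2]*1000).astype(np.float32)))
m=near&(C[...,2]>-.001)&(C[...,2]<.0065)
E
```

```text
t: 3.8
eef_pos: [0.5969, -0.1562, 0.2264]
ee_rot: [1.113, 1.571, 2.683]
force: [0.4, -0.2, 0.3]
width: 0.0878
cover 0.9 409 50 [ 0.4125 -0.287   0.009 ]
cover 0.6 249 130 [ 0.6011 -0.1946  0.009 ]
cover_grip 0.72 439 36 [ 0.4093 -0.2939  0.058 ]
cover_grip 0.58 247 135 [ 0.603 -0.196  0.058]
cover_grip 0.54 391 241 [ 0.424  -0.0637  0.058 ]
cover_slot 0.74 412 48 [ 0.4116 -0.2886  0.012 ]
drain_plate 0.79 246 128 [ 0.6049 -0.1965  0.    ]
t_bar 0.93 248 133 [ 0.6019 -0.1929  0.0235]
grip 679 [ 0.6037 -0.1974  0.0641] [ 0.616 -0.156  0.067]
(603.4994506835938, -195.68548583984375) (12.048311233520508, 79.74822998046875) 13.06554126739502
grip axis deg 102.96729471651815
cover 5607 0.011418219901175732
((603.4967041015625, -195.5561065673828), 59.02920150756836)
```

View pics/c.png

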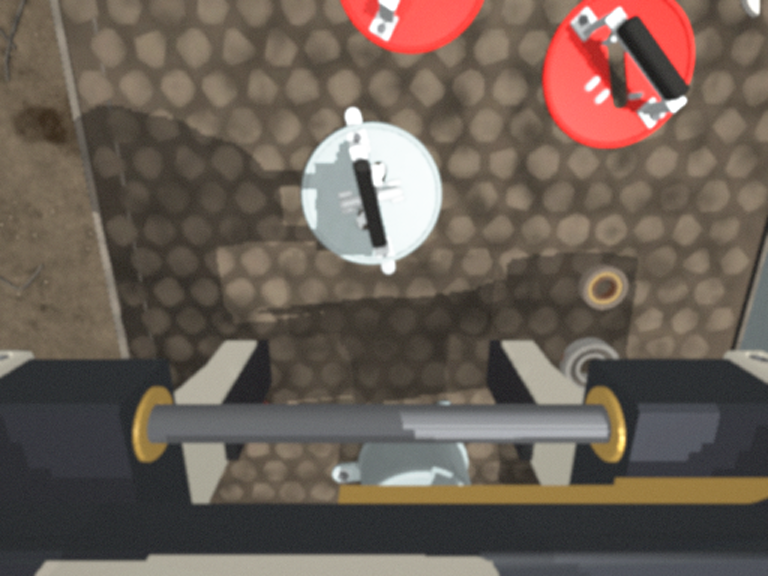

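The grey pair is at (370,192) in the crop, with ears at (353,117) and (388,267) along the black grip. Its centre is (0.6035, -0.1957) and the grip axis is at 103°. I'll turn +13° and descend.

```bash
python3 -m inch '0.22 -0.66 -0.5 0 0 1;0 -0.66 -0.9 0 0 1;0 0 -1 0 0 0.6;0 0 -1 0 0 0;0 0 -1 0 0 0;0 0 -0.8 0 0 0;0 0 -0.6 0 0 0;0 0 -0.3 0 0 0;0 0 -0.15 0 0 0;0 0 0 0 0 0'
python3 -m inch '0 0 0 0 0 0;0 0 0 0 0 0;0 0 0 0 0 0;0 0 0 0 0 0;0 0 0 0 0 0;0 0 0 0 0 0' 0 45
python3 - <<'E'
from h import *
p=arm.grab_frame("wrist");save("d.png",p["frame"],1.2)
E
```

```text
t: 5.35
eef_pos: [0.6039, -0.1956, 0.0394]
ee_rot: [-1.918, 1.57, -0.12]
force: [-1.0, 0.3, 0.5]
width: 0.088
t: 6.1
eef_pos: [0.6036, -0.1956, 0.039]
ee_rot: [1.291, 1.571, 3.089]
force: [0.0, 0.1, 0.1]
width: 0.033
```

View pics/d.png

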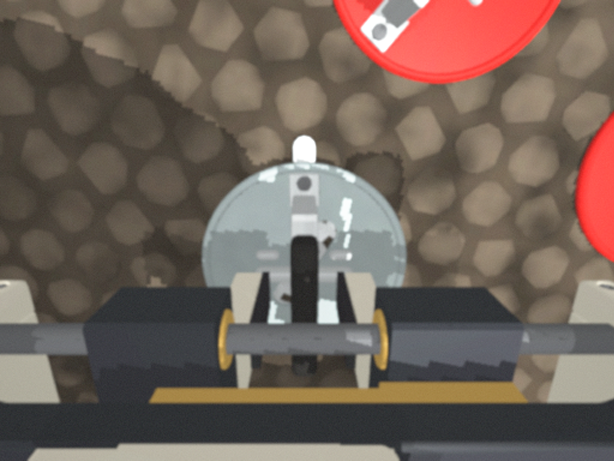

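The grip at (304,300) is centred between the jaws, which are still closing. I'll finish the close, then lift.

```bash
python3 -m inch '0 0 0 0 0 0;0 0 0 0 0 0;0 0 0 0 0 0;0 0 0 0 0 0;0 0 0 0 0 0;0 0 0 0 0 0' 0 60
python3 -m inch '0 0 0.2 0 0 0;0 0 0.2 0 0 0;0 0 0.2 0 0 0;0 0 0.4 0 0 0;0 0 0.6 0 0 0;0 0 0.8 0 0 0;0 0 0.9 0 0 0;0 0 0.9 0 0 0;0 0 0.6 0 0 0;0 0 0.3 0 0 0;0 0 0 0 0 0;0 0 0 0 0 0'
python3 - <<'E'
from h import *
ps=[arm.grab_frame("wrist"),arm.grab_frame("side")]
i=ps[1]["frame"][110:260,190:370]
save("e.png",np.hstack([ps[0]["frame"],cv2.resize(i,(461,384))]),0.82)
E
```

```text
t: 6.9
eef_pos: [0.6034, -0.1956, 0.039]
ee_rot: [1.26, 1.571, 3.058]
force: [-0.4, -0.3, 0.2]
width: 0.0118
t: 8.4
eef_pos: [0.6029, -0.1955, 0.1909]
ee_rot: [1.126, 1.569, 2.924]
force: [-0.0, 0.4, -6.5]
width: 0.0111
```

View pics/e.png

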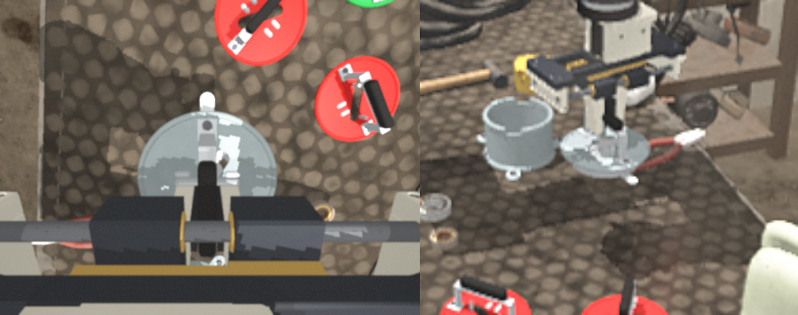

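The pair is lifted together (6.5 N), hooked and level, with the ear at (207,100). I'll carry it to the pot and turn -36.6°.

```bash
python3 -m inch '-0.06 0.4 0 0 0 -0.4;-0.12 0.8 0 0 0 -0.7;-0.15 1 0 0 0 -0.8;-0.15 1 0 0 0 -0.8;-0.15 1 0 0 0 -0.8;-0.15 1 0 0 0 -0.8;-0.15 1 0 0 0 -0.8;-0.15 1 0 0 0 -0.8;-0.14 1 0 0 0 -0.7;-0.1 0.8 0 0 0 -0.5;-0.06 0.47 0 0 0 -0.22;0 0 0 0 0 0'
python3 -m inch '0 0 -0.4 0 0 0;0 0 -0.4 0 0 0;0 0 -0.2 0 0 0;0 0 0 0 0 0;0 0 0 0 0 0;0 0 0 0 0 0'
python3 - <<'E'
from h import *
from scipy.spatial.transform import Rotation as R
s=arm.get_state();M=R.from_euler("xyz",s["ee_rot"]).as_matrix();print("jaw deg",np.degrees(np.arctan2(M[1,1],M[0,1])),M[:,0].round(4),s["eef_pos"])
ps=[arm.grab_frame(n) for n in("wrist","side","scene")]
p=ps[0];np.savez("hang.npz",**{k:p[k] for k in("frame","range_z","mtx","pose")})
ims=[ps[0]["frame"],cv2.resize(ps[1]["frame"][90:240,150:350],(512,384),interpolation=cv2.INTER_CUBIC),cv2.resize(ps[2]["frame"][100:250,130:330],(512,384),interpolation=cv2.INTER_CUBIC)]
save("f.png",np.vstack([np.hstack(ims[:2]),np.hstack([ims[2],ims[2]*0])]),0.75)
C=cloud(p);c=s["eef_pos"][:2];z=s["eef_pos"][2]
m=(abs(C[...,2]-(z-.027))<.004)&(np.hypot(C[...,0]-c[0],C[...,1]-c[1])<.075)
P=C[m];print("cover",len(P));print(cv2.minEnclosingCircle((P[:,:2]*1000).astype(np.float32)))
A=np.c_[P[:,:2]-c,np.ones(len(P))];print("plane",np.linalg.lstsq(A,P[:,2],rcond=None)[0].round(4))
r=np.hypot(C[...,0]-c[0],C[...,1]-c[1])
m=(abs(C[...,2]-(z-.042))<.008)&(r<.08)&(r>.061)
P=C[m];print("ear",len(P),P.mean(0),np.degrees(np.arctan2(P[:,1].mean()-c[1],P[:,0].mean()-c[0])),r[m].max())
E
```

```text
t: 10.0
eef_pos: [0.5619, 0.0893, 0.1915]
ee_rot: [2.339, 1.57, -2.784]
force: [-0.2, -0.4, -5.8]
width: 0.0114
t: 10.75
eef_pos: [0.5625, 0.0885, 0.1625]
ee_rot: [-0.792, 1.57, 0.366]
force: [-0.4, 1.1, -6.6]
width: 0.0117
jaw deg 156.39831232501768 [ 7.e-04  3.e-04 -1.e+00] [0.56246891 0.08852686 0.16249328]
cover 11453
((562.052734375, 88.28997039794922), 58.906314849853516)
plane [-0.0038 -0.0098  0.1347]
ear 258 [0.53540167 0.02817839 0.11971216] -114.15698325281534 0.07193185575780436
```

View pics/f.png

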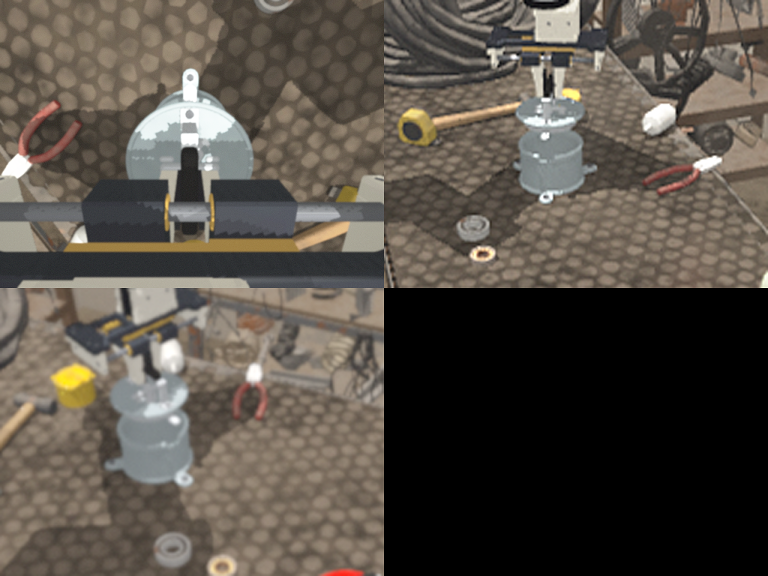

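The cover hangs level and centred to within 1 mm, and the ear is at -114.2° against a notch at -113.6°. I'll lower it.

```bash
python3 -m inch '-0.03 0 -0.4 0 0 0.1;0 0 -0.4 0 0 0;0 0 -0.4 0 0 0;0 0 -0.2 0 0 0;0 0 -0.1 0 0 0;0 0 -0.1 0 0 0;0 0 0 0 0 0'
python3 -m inch '0 0 -0.1 0 0 0;0 0 -0.1 0 0 0;0 0 0 0 0 0;0 0 0 0 0 0'
python3 - <<'E'
from h import *
s=arm.get_state();print(s["eef_pos"],s["force"].round(1),s["moment"].round(2))
p=arm.grab_frame("wrist");C=cloud(p);c=s["eef_pos"][:2];z=s["eef_pos"][2]
m=(abs(C[...,2]-(z-.027))<.005)&(np.hypot(C[...,0]-c[0],C[...,1]-c[1])<.075)
P=C[m];print("cover",len(P),P[:,2].mean());print(cv2.minEnclosingCircle((P[:,:2]*1000).astype(np.float32)))
r=np.hypot(C[...,0]-c[0],C[...,1]-c[1])
m=(abs(C[...,2]-.069)<.008)&(r<.08)&(r>.064);P=C[m]
print("ear",len(P),P.mean(0),P[:,2].min(),P[:,2].max(),np.degrees(np.arctan2(P[:,1].mean()-c[1],P[:,0].mean()-c[0])))
ps=[p]+[arm.grab_frame(n) for n in("side",)]
save("g.png",np.hstack([p["frame"][60:320,100:410],cv2.resize(ps[1]["frame"][125:205,190:285],(310,260),interpolation=cv2.INTER_CUBIC)]),1.25)
E
```

```text
t: 11.78
eef_pos: [0.5613, 0.0885, 0.1141]
ee_rot: [-0.757, 1.571, 0.411]
force: [0.1, -0.5, -5.6]
width: 0.0113
t: 12.28
eef_pos: [0.5616, 0.0886, 0.1084]
ee_rot: [-0.854, 1.57, 0.313]
force: [0.4, 0.6, -3.5]
width: 0.0115
[0.5615653  0.08856921 0.10840032] [ 0.4  0.6 -3.5] [-0.05 -0.    0.  ]
cover 11541 0.08090534366597021
((561.21435546875, 87.55928039550781), 59.00529098510742)
ear 188 [0.53459172 0.0266839  0.06783071] 0.06514919708420905 0.06952458255545477 -113.55065253333224
```

View pics/g.png

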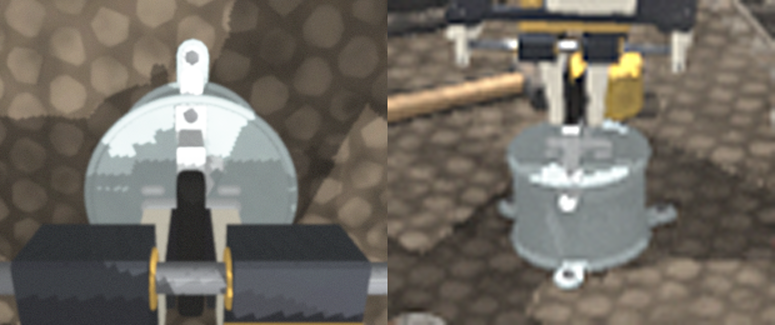

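The ears are seated: the ear top is at about 0.068 and the weight fell to the cover alone (3.5 N). I'll lower the cover onto the rim.

```bash
python3 -m inch '0 0 -0.08 0 0 0;0 0 -0.04 0 0 0;0 0 -0.03 0 0 0;0 0 0 0 0 0;0 0 0 0 0 0'
python3 -c "
from h import *
s=arm.get_state();print(s['eef_pos'],s['force'].round(1),s['q'].round(2))"
```

```text
t: 13.0
eef_pos: [0.5613, 0.0885, 0.105]
ee_rot: [-1.156, 1.57, 0.012]
force: [-6.1, 0.3, 10.1]
width: 0.0113
[0.56131409 0.08851239 0.10498497] [-6.1  0.3 10.1] [ 0.5   0.29 -0.39  0.   -0.89 -0.9 ]
```

```bash
python3 -m inch '0 0 0.03 0 0 0;0 0 0 0 0 -0.4;0 0 0 0 0 -0.8;0 0 0 0 0 -0.8;0 0 0 0 0 -0.8;0 0 0 0 0 -0.8;0 0 0 0 0 -0.8;0 0 0 0 0 -0.8;0 0 0 0 0 -0.8;0 0 0 0 0 -0.8;0 0 0 0 0 -0.4;0 0 0 0 0 0'
python3 -c "
from h import *
s=arm.get_state();print(s['eef_pos'],s['force'].round(1),s['moment'].round(2))"
```

```text
t: 14.5
eef_pos: [0.5621, 0.0886, 0.105]
ee_rot: [-0.407, 1.569, 0.133]
force: [0.8, -1.0, 4.4]
width: 0.0117
[0.56212455 0.0886414  0.10497308] [ 0.8 -1.   4.4] [-0.29 -0.49  0.06]
```

```bash
python3 -m inch '0 0 0 0 0 -0.8;0 0 0 0 0 -0.8;0 0 0 0 0 -0.8;0 0 0 0 0 -0.8;0 0 0 0 0 -0.8;0 0 0 0 0 -0.5;0 0 0 0 0 -0.3;0 0 0 0 0 0;0 0 0 0 0 0'
python3 - <<'E'
from h import *
from scipy.spatial.transform import Rotation as R
s=arm.get_state();M=R.from_euler("xyz",s["ee_rot"]).as_matrix();print("jaw deg",np.degrees(np.arctan2(M[1,1],M[0,1])),s["eef_pos"],s["force"].round(1),s["moment"].round(2))
p=arm.grab_frame("wrist");C=cloud(p);c=np.array([.5614,.0886])
r=np.hypot(C[...,0]-c[0],C[...,1]-c[1])
m=(abs(C[...,2]-.068)<.006)&(r<.08)&(r>.064);P=C[m]
a=np.degrees(np.arctan2(P[:,1]-c[1],P[:,0]-c[0]))
for lo in (-180,0):
  k=(a>=lo)&(a<lo+180)
  if k.any(): print("ear",k.sum(),P[k].mean(0),np.degrees(np.arctan2(P[k,1].mean()-c[1],P[k,0].mean()-c[0])))
save("i.png",np.hstack([p["frame"][40:340,80:430]]),1.7)
E
```

```text
t: 15.62
eef_pos: [0.5619, 0.0886, 0.105]
ee_rot: [0.074, 1.57, 0.196]
force: [-1.2, -0.3, 5.1]
width: 0.0115
jaw deg 96.96693974268649 [0.56187346 0.08864316 0.1049988 ] [-1.2 -0.3  5.1] [-0.1  -0.12  0.28]
ear 162 [0.53389484 0.02721376 0.06777522] -114.135580810647
```

View pics/i.png

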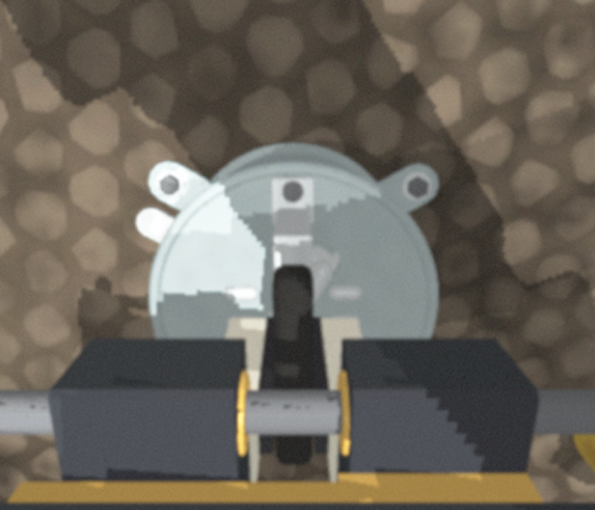

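The ear at (153,222) is still in its notch at -114.1°, and the jaw turned 59.9°. I'll lift a little and check the force to make sure the plate stays.

```bash
python3 -m inch '0 0 0.06 0 0 0;0 0 0.1 0 0 0;0 0 0.1 0 0 0;0 0 0.1 0 0 0;0 0 0 0 0 0;0 0 0 0 0 0;0 0 0 0 0 0'
python3 -c "
from h import *
s=arm.get_state();print(s['eef_pos'],s['force'].round(1),s['moment'].round(2))
p=arm.grab_frame('wrist');C=cloud(p);c=np.array([.5614,.0886]);r=np.hypot(C[...,0]-c[0],C[...,1]-c[1])
m=(abs(C[...,2]-.070)<.012)&(r<.08)&(r>.064)&(C[...,1]<.06)&(C[...,0]<.56);P=C[m];print(len(P),P.mean(0),np.median(P[:,2]))"
```

```text
t: 16.55
eef_pos: [0.5612, 0.0885, 0.1152]
ee_rot: [-2.941, 1.571, -2.821]
force: [0.5, 0.1, -3.5]
width: 0.0117
[0.56119379 0.0884596  0.11515234] [ 0.5  0.1 -3.5] [-0.04 -0.08  0.03]
153 [0.53398196 0.02715939 0.06771384] 0.06781699827347454
```

The load is the cover only (3.5 N) and the ear height hasn't changed, so I'll lift to about 110 mm.

```bash
python3 -m inch '0 0 0.15 0 0 0;0 0 0.2 0 0 0;0 0 0.3 0 0 0;0 0 0.4 0 0 0;0 0 0.5 0 0 0;0 0 0.5 0 0 0;0 0 0.4 0 0 0;0 0 0.3 0 0 0;0 0 0.2 0 0 0;0 0 0 0 0 0;0 0 0 0 0 0;0 0 0 0 0 0'
python3 -m inch '0 0 0 0 0 0;0 0 0 0 0 0;0 0 0 0 0 0;0 0 0 0 0 0'
python3 - <<'E'
from h import *
s=arm.get_state();print(s["eef_pos"],s["force"].round(1),abs(s["qd"]).max())
ps=[arm.grab_frame(n) for n in("wrist","side","scene")]
C=cloud(ps[0]);c=np.array([.5614,.0886]);r=np.hypot(C[...,0]-c[0],C[...,1]-c[1])
m=(abs(C[...,2]-.068)<.006)&(r<.08)&(r>.064)&(C[...,1]<.06)&(C[...,0]<.56);P=C[m];print("ear",len(P),P.mean(0) if len(P) else 0)
m=(abs(C[...,2]-.178)<.008)&(r<.07);P=C[m];print("cover",P.mean(0),cv2.minEnclosingCircle((P[:,:2]*1000).astype(np.float32)));print("tilt",np.linalg.lstsq(np.c_[P[:,:2]-c,np.ones(len(P))],P[:,2],rcond=None)[0].round(3))
z=lambda i,a,b,d,e:cv2.resize(i[a:b,d:e],(512,384),interpolation=cv2.INTER_CUBIC)
save("j.png",np.hstack([z(ps[1]["frame"],90,202,165,315),z(ps[2]["frame"],110,222,140,290)]),0.78)
E
```

```text
t: 18.1
eef_pos: [0.561, 0.0884, 0.2033]
ee_rot: [-2.875, 1.57, -2.755]
force: [-0.2, 0.4, -3.6]
width: 0.0113
t: 18.6
eef_pos: [0.5613, 0.0885, 0.2038]
ee_rot: [0.072, 1.571, 0.192]
force: [-0.8, 0.3, -3.3]
width: 0.0115
[0.5612927  0.0884915  0.20377668] [-0.8  0.3 -3.3] 0.0014989669145824126
ear 75 [0.53414964 0.02714434 0.06779129]
cover [0.53850581 0.08653003 0.17625255] ((560.2366333007812, 89.4569091796875), 58.9326286315918)
tilt [-0.015  0.     0.176]
```

View pics/j.png

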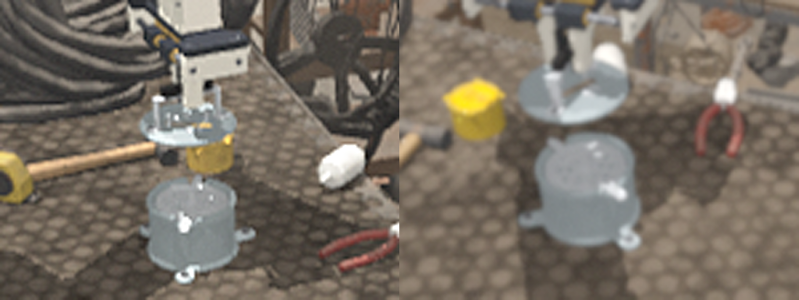

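The plate sits in the pot's notches at (192,200) in the side view, with its T-bar showing. The cover hangs level above it, gripped and still, so I'll hand in.

```bash
python3 -c "
from station import arm
print(arm.job_done())"
```

```text
the job is handed in; nothing more can be done
None
```

I carried the grey cover and drain plate together by the grip and seated the plate's ears in the pot's notches. I then twisted the cover about 60° clockwise, lifted it off alone and handed the job in at about 19 s of the 48 s limit. `job_done` gives no verdict.

**Last checks:**
- **Plate:** the ear top was at 0.068 m, unchanged since seating. The visible ear lined up with its notch to about 0.5°, and the plate looked seated and level.
- **Cover:** it was held about 110 mm above the plate, within 2 mm of the pot's axis and under 1° off level. The arm was still, and the load was about 3.4 N, which is the cover alone.
- **Bearings and grease tin:** nothing touched them that I could see, but I did not re-measure their positions at the end.

The cover pressed on the rim with about 13 N, including about 6 N sideways, when first lowered; raising the command about 1 mm eased that before the twist. No check failed or disagreed.

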